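# Release and hold the gate of a stone crate

## Robot

A 7-joint arm with a two-finger parallel gripper is mounted at the origin on the work surface. World frame = base frame: x ahead of the robot, y to its left, z up, the work surface at z = 0. Lengths are in m, angles in rad, forces in N, time in s.
With the tool pointing down it reaches from about 0.425 to 0.875 m from the base axis. Payload 4.7 kg.
Tool frame: the origin (TCP) lies between the finger pads; the fingertips stand env.tips_ahead ahead of it and the grasp point (between the pads) lies 6 mm ahead of it (env.tips_ahead is the distance from the TCP to the fingertips, in m); z points along the fingers, y is the line along which they close (so a half turn about z gives the same grasp; the last joint's range is limited). The gripper opens to 87 mm and grips with 3 to 60 N. Pads are 19 mm wide; open, the fingers measure 117 mm over their backs; the gripper's body (75 mm by 190 mm) begins 51 mm behind the grasp point.
Start: joints at [1.19, 0.321, -0.07, 1.45, 0.023, 1.371, -0.057], TCP at [0.25, -0.6, 0.248] pointing down, gripper open.
Joint ranges: [-2.86, 2.86], [-0.3, 2.09], [-1.38, 1.24], [0.06, 2.45], [-1.56, 4.7], [0.09, 2.05], [-2.69, 2.69]. Speed limits (rad/s): [2.57, 2.57, 3.14, 3.14, 3.14, 3.14, 3.14].

## Interface

Orientations are given as a unit quaternion [w, x, y, z].
In Python, from plant import env, imaging, job gives the robot as it stands. The module is installed in compiled form; this text tells all that it offers.
- The arm moves only by the tool step_arm, never from a script. Its argument "targets" is a list of rows, each a list of 4 numbers: the shift along the tool's x, y, z as a fraction of full scale, then the turn about the tool's z as a fraction of full scale. A call has 1 to 5 rows; each row shifts and turns the commanded pose from where the row before left it, along the tool's axes as they then stand; what a row does not reach is not made up. Full scale, the value 1, is 3 cm for a shift and 4 degrees for a turn. A row lasts 1/10 s, in which the tool goes at most 50 mm and 8.59 degrees, less where a joint would pass 70% of its speed; a pose out of reach is approached as far as the arm can. A call with a number of a shift or a turn outside -1 to 1 is refused whole. A call with a gripper value outside its range is refused whole. "gripper" is the opening, from 0 (shut) to 1 (fully open), set as the call begins (left out, the last holds). The fingers move at their own pace and stop on an object; "force" is the grip in N (left out, the last holds). Time passes only in rows, so rows that do not move let the fingers close. It gives the time, the measured TCP pose, the force, the opening and the grip force at its end, in the units of the state.
- env.get_obs(): the state, without advancing time (a new reading comes with each control period).
- imaging.read_camera(name): name is "scene" or "top" or "wrist"; returns a dict with "img" (400x640x3 uint8, blue, green, red), "fx", "fy", "cx", "cy" (pixels), "extrinsics" (4x4, takes a point from camera to world coordinates). Camera axes: x right, y up, looking along -z (the intrinsics and any distortion apply to the point x, -y, -z); pixel columns grow to the right and rows downward; lengths in m; the calibration is good to about 2 mm. The wrist camera is an equidistant fisheye: a pixel r from the principal point sees the ray r / f radians off the axis. A picture is of the moment at which its call begins. There is no depth.
- job.hand_in(): hands the job in; it is judged then, once.
The state is a dict: "clock": time; "joint_pos": joint angles; "qvel": joint speeds; "effort": joint torques, N m; "ee_pos": TCP position; "tool_rot": TCP orientation; "force": force on the tool from outside, world axes, zero at the start; "wrist_torque": the same for the moment, N m; "grip_width": finger opening in m; "gripper_force": force on a finger pad.
Only numpy, scipy, OpenCV 4.12 (cv2) and the standard library are available. Lean on these libraries where they do the work, as an engineer would, in place of code of your own. Each camera call takes 0.05 s, during which the arm holds its last target. There are 200 camera calls.

## Task

On the grey crate of mosaic stones, squeeze the catch with the two round posts fully together first, and only then the catch with the two flat plates. Then swing the crate's gate out by its upright handle, past the click of its half-open detent, and keep hold of it wide open, about square to the crate's front, so that a colleague can rake stones out: finish while still holding it there. Leave everything else on the table where it is.

Things in the scene. Friction and masses are not known exactly. Their poses are not given: they have to be found in the camera images.
- crate: fixed grey plastic crate, 200 mm deep (x), 330 wide (y), 130 tall, gate in its front. Origin: front's lower edge, middle, on the table; x points into the crate, y to the hinge side, z up. A 68 mm deep deck (top 130 up) along the front carries the two catches, 126 mm apart along y (which is where varies), 35 mm behind the front. A small box stands on its hinge end (y 122 to 148, top 144 up).
- round_mid (a point): squeeze catch: two upright round posts 16 mm in diameter (48 mm over both, 33 when squeezed), in a row along y on a 50 x 74 x 6 mm base plate, 44 mm tall above it, 16 mm apart at first. The -y one is fixed, the +y one slides to -y. The point: midway between them WHEN SQUEEZED, 33 mm above the deck (plate top 27 below it, tops 17 above it); axes as the crate's.
- flat_mid (a point): squeeze catch: two upright flat plates, 12 mm thick (y), 36 wide (x) (40 mm over both, 25 when squeezed), in a row along y on a 50 x 74 x 6 mm base plate, 44 mm tall above it, 16 mm apart at first. The -y one is fixed, the +y one slides to -y. The point: midway between them WHEN SQUEEZED, 33 mm above the deck (plate top 27 below it, tops 17 above it); axes as the crate's.
- round_slide (a joint): travel of the round catch's sliding post (m): 0 locked, 0.015 fully squeezed (posts 1 mm apart). Moves against about 4 N of friction and stays where it is left; its hook frees the gate beyond 0.012.
- flat_slide (a joint): the same for the flat catch's sliding plate (m): 0 locked, 0.015 fully squeezed, about 4 N, stays where it is left.
- gate_handle (a point): handle: upright round post, 18 mm diameter, 29 mm in front of the gate's middle plane. The point is on its axis, 25 mm below its top (top 190 above the table), 47 mm above the gate's top edge; two ears on that edge, 63 mm either side, reach 18 mm higher, and the catches' hooks in front of them reach 150 above the table. Its axes turn with the gate and equal the crate's when shut.
- gate_hinge (a point): point on the gate's upright hinge axis at the handle point's height, at the crate's +y front corner; the handle goes round it at a radius of 143 mm. The gate is an aluminium panel 12 mm thick, 10 to 118 mm above the table, reaching 250 mm from the hinge.
- gate (a joint): gate angle (rad): 0 shut, grows as it swings out towards the robot (clockwise seen from above), 1.57 square to the front, stop at 1.75. A spring pulls it shut (2.5 N at the handle half open, 4 N wide, slowed by a damper). A detent resists from 0.2 to 0.6 rad (up to about 8 N at the handle in all); let go beyond it, the gate falls back and rests near 0.95.
- offcut: bystander: marble block 70 x 50 x 40 mm beside the crate; origin under its centre.
- gluejar: bystander: white jar, 64 mm diameter, 85 tall, beside the crate; origin under its centre.
- bowl: bystander: terracotta bowl of stones, 100 mm diameter, 40 tall, in front of the crate's -y end; origin under its centre.
- tiles: bystander: stack of tiles 60 x 60 x 36 mm, in front of the crate's +y end; origin under its centre.
- hammer: bystander: hammer lying nearer the robot, on the right.
- brush: bystander: brush lying nearer the robot, on the left.
- mug: bystander: white mug, 80 mm diameter, 90 tall, far right; origin under its centre.

How it is judged:
By the outcome, as a careful person would: the job done as asked, in the order asked, and still so for the second after the job is handed in, while the arm keeps its last pose, push and grip.
It also fails if it takes over 61 s, if anything falls off the work surface, if the arm or the gripper's body presses on something with over 40 N, if the wrist force passes 120 N, or if a joint passes its speed limit or range.

## Working session

There is one attempt and no reset: what is moved stays moved. The work goes in short steps, Python scripts to look and compute and a tool call to move; the robot and the scene stay as the last step left them, time stands still between calls to the robot, and variables do not carry over. Pictures are saved under pics/ and viewed, at most 10 in all, crops included, and the job is handed in when it is done.

Besides the shell and the picture viewer there is one more tool, called after "Call:" as name([rows], argument=value, ...), one row to a line, values as JSON. step_arm: Moves the arm, as the interface text tells. Its arguments: {"type":"object","properties":{"targets":{"type":"array"},"gripper":{"type":"number"},"force":{"type":"number"}},"required":["targets"]}

```bash
mkdir -p pics; cat > h.py <<'E'
import numpy as np, cv2
from plant import env, imaging, job
def snap(n,f):
    c=imaging.read_camera(n); cv2.imwrite('pics/'+f,c['img']); np.savez('pics/'+f+'.npz',**{k:v for k,v in c.items()}); return c
def ray(c,u,v,z):
    E=np.array(c['extrinsics']); d=np.array([(u-c['cx'])/c['fx'],-(v-c['cy'])/c['fy'],-1.])
    d=E[:3,:3]@d; o=E[:3,3]; return o+d*(z-o[2])/d[2]
def proj(c,p):
    E=np.array(c['extrinsics']); q=E[:3,:3].T@(np.array(p)-E[:3,3]); return c['fx']*q[0]/-q[2]+c['cx'], c['cy']+c['fy']*q[1]/q[2]
E
python3 - <<'E'
from h import *
for n in('top','scene'):
    c=snap(n,n+'1.png'); print(n,c['fx'],c['fy'],c['cx'],c['cy'],np.round(c['extrinsics'],3).tolist())
o=env.get_obs(); print(env.tips_ahead,{k:np.round(v,3).tolist() for k,v in o.items()})
E
```

```text
top 385.7940283820375 385.7940283820375 326.18370529584337 205.83611056461598 [[0.002, 0.999, -0.04, 0.447], [-1.0, 0.002, -0.003, -0.069], [-0.002, 0.04, 0.999, 1.319], [0.0, 0.0, 0.0, 1.0]]
scene 463.16655589959646 463.16655589959646 311.8419471072863 198.64116978999513 [[0.865, -0.399, 0.303, 0.939], [0.501, 0.703, -0.504, -0.81], [-0.012, 0.588, 0.809, 1.287], [0.0, 0.0, 0.0, 1.0]]
0.025 {'clock': 0.1, 'joint_pos': [1.19, 0.322, -0.07, 1.452, 0.023, 1.371, -0.057], 'qvel': [0.0, -0.001, 0.002, -0.003, 0.0, -0.001, 0.0], 'effort': [-0.001, -49.257, -0.406, -31.34, -0.064, 0.039, 0.0], 'ee_pos': [0.25, -0.6, 0.247], 'tool_rot': [-0.001, 0.981, 0.196, -0.0], 'force': [0.141, 0.694, -0.005], 'wrist_torque': [-0.036, 0.011, 0.04], 'gripper_force': 0.0, 'grip_width': 0.087}
```

View pics/top1.png

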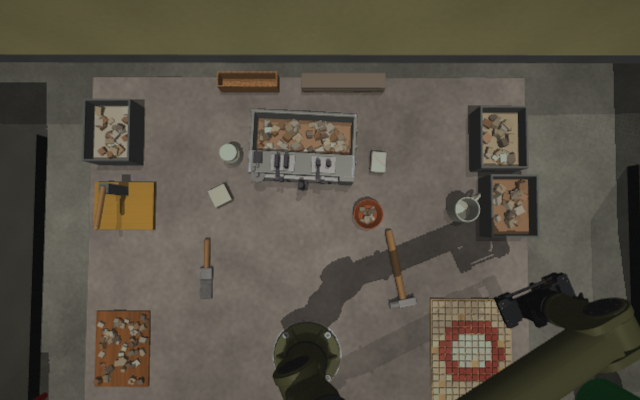

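View pics/scene1.png

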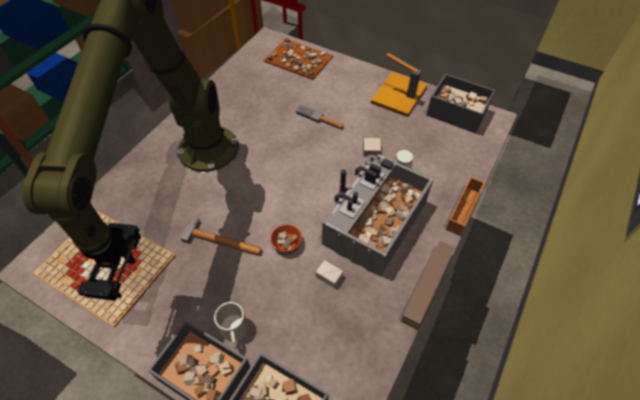

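```bash
python3 - <<'E'
from h import *
a=cv2.imread('pics/top1.png')[100:200,235:370]; a=cv2.resize(a,None,fx=5.9,fy=5.9,interpolation=cv2.INTER_CUBIC)
cv2.imwrite('pics/topc.png',cv2.convertScaleAbs(a,alpha=1.5))
E
```

```text
(no output)
```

View pics/topc.png

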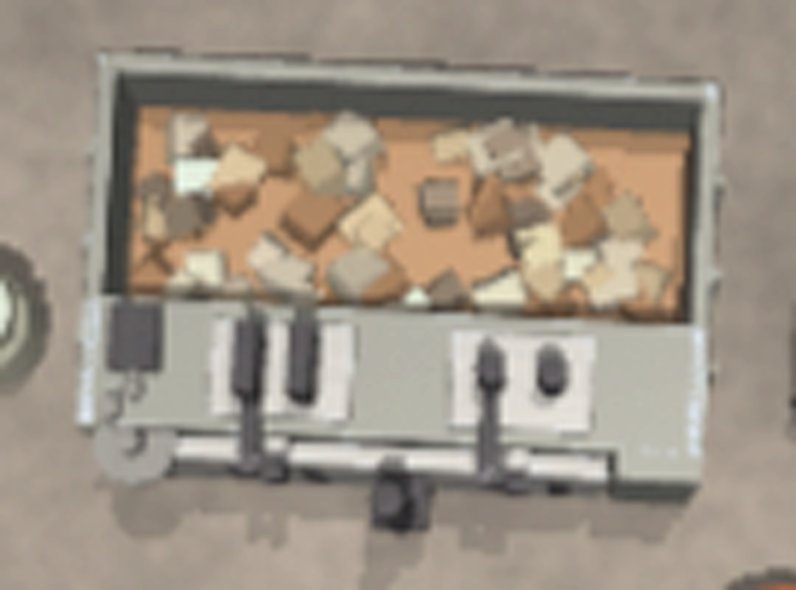

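```bash
cat >> h.py <<'E'
def load(f): return dict(np.load('pics/'+f+'.npz'))
def W(T,p):
    x,y,a=T; c,s=np.cos(a),np.sin(a); return np.array([x+c*p[0]-s*p[1],y+s*p[0]+c*p[1],p[2]])
def fit(c,obs,T0=(0.75,0,0),pr=proj):
    from scipy.optimize import least_squares
    f=lambda T:np.concatenate([np.subtract(pr(c,W(T,p)),uv) for p,uv in obs])
    r=least_squares(f,T0,loss='soft_l1'); return r.x,r.fun.reshape(-1,2)
def report(T,yr,yf):
    for n,p in dict(round=(.035,yr,.163),flat=(.035,yf,.163)).items(): print(n,W(T,p).round(4))
E
python3 - <<'E'
from h import *
c=load('top1.png')
P=lambda u,v:(235+u/5.9,100+v/5.9)
obs=[((.2,.165,.13),P(100,53)),((.2,-.165,.13),P(718,85)),((0,-.165,.13),P(700,483))]
T,r=fit(c,obs); print(T,r)
def loc(u,v,z):
    w=ray(c,*P(u,v),z); a=T[2]; d=w[:2]-T[:2]; return np.array([np.cos(a)*d[0]+np.sin(a)*d[1],-np.sin(a)*d[0]+np.cos(a)*d[1]])
for n,q in dict(rfix=(551,350,.18),rsl=(489,347,.18),ffix=(304,320,.18),fsl=(250,330,.18),handle=(396,472,.19),rplate=(524,381,.136),fplate=(283,370,.136)).items(): print(n,loc(*q).round(4),ray(c,*P(*q[:2]),q[2]).round(3))
for n,(u,v,z) in dict(jar=(230,152,.085),off=(378,162,.04),bowl=(368,213,.04),tiles=(220,195,.036),mug=(466,209,.09)).items(): print(n,ray(c,u,v,z).round(3))
E
```

```text
[ 0.58641981  0.01429667 -0.06111155] [[-0.35054383  0.13758414]
 [ 0.63062237  1.27716971]
 [-0.20578527 -2.26588   ]]
rfix [ 0.05   -0.0841] [ 0.631 -0.073  0.18 ]
rsl [ 0.0495 -0.0529] [ 0.633 -0.041  0.18 ]
ffix [0.0573 0.041 ] [0.646 0.052 0.18 ]
fsl [0.0506 0.0678] [0.641 0.079 0.18 ]
handle [-0.0174 -0.011 ] [0.568 0.004 0.19 ]
rplate [ 0.0399 -0.0707] [ 0.622 -0.059  0.136]
fplate [0.0378 0.0553] [0.628 0.067 0.136]
jar [0.67  0.244 0.085]
off [ 0.645 -0.238  0.04 ]
bowl [ 0.475 -0.205  0.04 ]
tiles [0.534 0.288 0.036]
mug [ 0.487 -0.511  0.09 ]
```

Call:
step_arm([
  [0.47,-0.37,-0.05,-1],
  [0.49,-0.34,-0.05,-1],
  [0.52,-0.31,-0.05,-1],
  [0.54,-0.27,-0.05,-1],
  [0.55,-0.23,-0.05,-1],
], gripper=1)

```text
clock: 0.6
ee_pos: [0.2935, -0.5202, 0.2545]
tool_rot: [-0.001, 0.931, 0.365, -0.0]
force: [-0.4, 0.4, 0.3]
grip_width: 0.0867
gripper_force: 0.0
```

Call:
step_arm([
  [0.57,-0.19,-0.05,-1],
  [0.58,-0.15,-0.05,-1],
  [0.59,-0.11,-0.05,-1],
  [0.6,-0.07,-0.05,-1],
  [0.6,-0.03,-0.05,-1],
])

```text
clock: 1.1
ee_pos: [0.3368, -0.4412, 0.2621]
tool_rot: [-0.0, 0.854, 0.521, -0.0]
force: [1.1, -0.9, 1.0]
grip_width: 0.0871
gripper_force: 0.0
```

Call:
step_arm([
  [0.6,0.01,-0.05,-1],
  [0.6,0.06,-0.05,-1],
  [0.59,0.1,-0.05,-1],
  [0.58,0.14,-0.05,-1],
  [0.57,0.18,-0.05,-1],
])

```text
clock: 1.6
ee_pos: [0.3802, -0.3626, 0.2697]
tool_rot: [-0.0, 0.75, 0.661, -0.0]
force: [0.1, -0.1, 0.4]
grip_width: 0.087
gripper_force: 0.0
```

Call:
step_arm([
  [0.56,0.22,-0.05,-1],
  [0.54,0.26,-0.05,-1],
  [0.52,0.29,-0.05,-1],
  [0.5,0.33,-0.05,-1],
  [0.48,0.36,-0.05,-1],
])

```text
clock: 2.1
ee_pos: [0.4233, -0.2838, 0.2772]
tool_rot: [-0.0, 0.624, 0.781, -0.0]
force: [0.3, -0.2, 0.2]
grip_width: 0.0872
gripper_force: 0.0
```

Call:
step_arm([
  [0.45,0.4,0,-1],
  [0.42,0.43,0,-1],
  [0.39,0.46,0,-1],
  [0.36,0.48,0,-1],
  [0.32,0.51,0,-1],
])

```text
clock: 2.6
ee_pos: [0.467, -0.2049, 0.2771]
tool_rot: [-0.0, 0.479, 0.878, -0.0]
force: [0.2, 0.3, 0.7]
grip_width: 0.0871
gripper_force: 0.0
```

Call:
step_arm([
  [0.29,0.53,0,-1],
  [0.25,0.55,0,-1],
  [0.21,0.56,0,-1],
  [0.17,0.58,0,-1],
  [0.13,0.59,0,-1],
])

```text
clock: 3.1
ee_pos: [0.5107, -0.1258, 0.2771]
tool_rot: [-0.0, 0.319, 0.948, -0.0]
force: [-0.2, -0.9, -1.0]
grip_width: 0.0869
gripper_force: 0.0
```

Call:
step_arm([
  [0.09,0.59,0,-1],
  [0.05,0.6,0,-1],
  [0.0,0.6,0,-1],
  [-0.04,0.6,0,-1],
  [-0.08,0.6,0,-1],
])

```text
clock: 3.6
ee_pos: [0.555, -0.0464, 0.2774]
tool_rot: [-0.0, 0.148, 0.989, -0.0]
force: [-0.0, 0.3, -0.6]
grip_width: 0.0868
gripper_force: 0.0
```

Call:
step_arm([
  [-0.12,0.59,0,-1],
  [-0.16,0.58,0,-1],
  [0,0,0,-1],
  [0,0,0,-0.5],
])

```text
clock: 4.0
ee_pos: [0.5723, -0.0142, 0.2774]
tool_rot: [-0.0, 0.026, 1.0, 0.0]
force: [-0.9, 0.1, -0.0]
grip_width: 0.0869
gripper_force: 0.0
```

```bash
python3 - <<'E'
from h import *
c=snap('wrist','w1.png'); print(c['fx'],c['cx'],c['cy'],np.round(c['extrinsics'],3).tolist())
a=cv2.resize(c['img'],(800,500),interpolation=cv2.INTER_CUBIC); cv2.imwrite('pics/w1b.png',cv2.convertScaleAbs(a,alpha=1.4))
E
```

```text
309.70691628693146 319.034788623658 193.8408060914931 [[0.051, -0.966, -0.255, 0.503], [0.999, 0.05, 0.013, -0.012], [-0.0, -0.255, 0.967, 0.414], [0.0, 0.0, 0.0, 1.0]]
```

View pics/w1b.png

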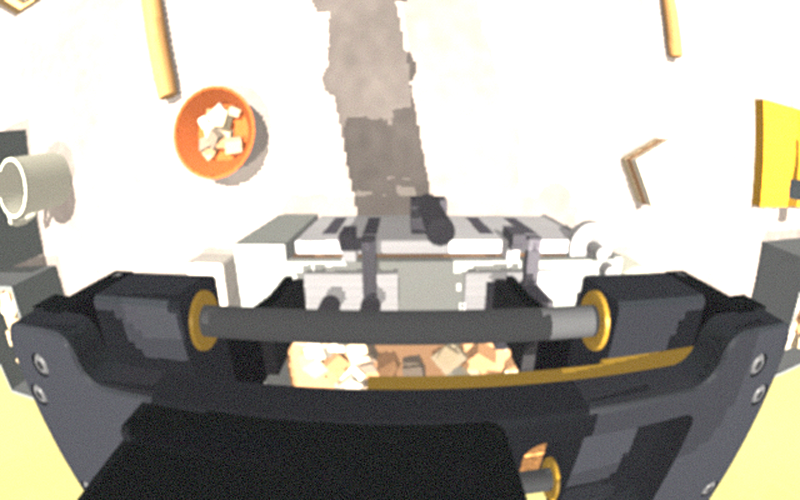

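Call:
step_arm([
  [-0.6,-0.1,0,0],
  [-0.7,-0.1,0,0],
  [-0.7,-0.1,0,0],
  [-0.6,-0.1,0,0],
  [0,0,0,0],
])

```text
clock: 4.55
ee_pos: [0.6505, -0.033, 0.2764]
tool_rot: [-0.0, 0.03, 1.0, 0.001]
force: [0.6, -0.1, -1.0]
grip_width: 0.0874
gripper_force: 0.0
```

```bash
python3 - <<'E'
from h import *
c=snap('wrist','w2.png'); print(np.round(c['extrinsics'],4).tolist())
a=c['img'][40:240,140:500];a=cv2.resize(a,None,fx=2.2,fy=2.2,interpolation=cv2.INTER_CUBIC); cv2.imwrite('pics/w2b.png',cv2.convertScaleAbs(a,alpha=1.4))
E
```

```text
[[0.0584, -0.9653, -0.2544, 0.5808], [0.9983, 0.0566, 0.0144, -0.0303], [0.0005, -0.2548, 0.967, 0.4133], [0.0, 0.0, 0.0, 1.0]]
```

View pics/w2b.png

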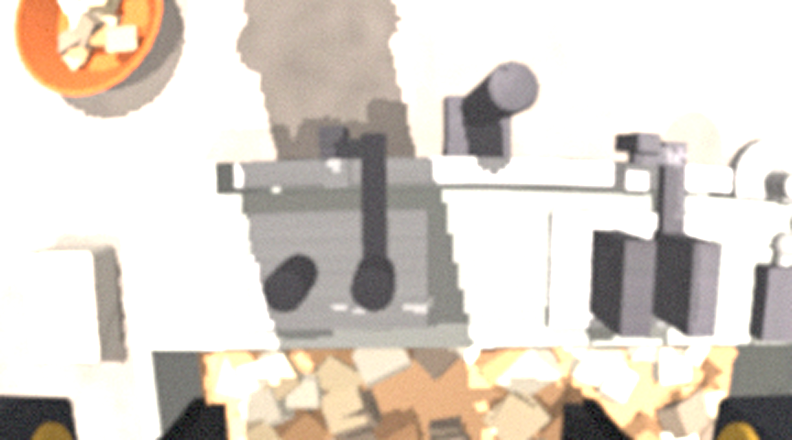

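```bash
cat >> h.py <<'E'
def fray(c,u,v,z):
    E=np.array(c['extrinsics']); a,b=(u-c['cx'])/c['fx'],(v-c['cy'])/c['fy']; r=np.hypot(a,b); s=np.sin(r)/r
    d=E[:3,:3]@np.array([a*s,-b*s,-np.cos(r)]); o=E[:3,3]; return o+d*(z-o[2])/d[2]
E
python3 - <<'E'
from h import *
c=load('w2.png')
P=lambda u,v:(140+u/2.2,40+v/2.2)
for n,(u,v,z) in dict(handle=(513,88,.19),rfix=(288,290,.18),rsl=(373,290,.18),ffix=(639,285,.18),fsl=(701,287,.18),gateFR=(243,163,.118),deckFR=(243,210,.13),plateL=(432,320,.136),plateR=(275,325,.136)).items(): print(n,fray(c,*P(u,v),z).round(4))
E
```

```text
handle [0.5576 0.01   0.19  ]
rfix [ 0.6224 -0.0699  0.18  ]
rsl [ 0.6243 -0.04    0.18  ]
ffix [0.6273 0.0562 0.18  ]
fsl [0.629  0.0817 0.18  ]
gateFR [ 0.5758 -0.0957  0.118 ]
deckFR [ 0.5958 -0.0947  0.13  ]
plateL [ 0.6467 -0.0181  0.136 ]
plateR [ 0.6449 -0.0843  0.136 ]
```

Call:
step_arm([
  [0.42,-0.52,0,0],
  [0.42,-0.51,0,0],
  [0,0,0.6,0],
  [0,0,0.7,0],
  [0,0,0,0],
])

```text
clock: 5.1
ee_pos: [0.6195, -0.0617, 0.236]
tool_rot: [-0.003, 0.029, 1.0, -0.0]
force: [-0.4, 0.0, 0.7]
grip_width: 0.0872
gripper_force: 0.0
```

Call:
step_arm([
  [0,0,0.6,0],
  [0,0,0.6,0],
  [0,0,0.5,0],
  [0,0,0.5,0],
  [0,0,0,0],
])

```text
clock: 5.6
ee_pos: [0.6206, -0.0618, 0.1705]
tool_rot: [-0.002, 0.029, 1.0, 0.0]
force: [-0.2, 0.3, 0.6]
grip_width: 0.0866
gripper_force: 0.0
```

Call:
step_arm([
  [0,0,0,0],
  [0,0,0,0],
  [0,0,0,0],
  [0,0,0,0],
  [0,0,0,0],
], gripper=0, force=20)

```text
clock: 6.1
ee_pos: [0.6224, -0.0603, 0.1731]
tool_rot: [0.001, 0.029, 1.0, 0.001]
force: [0.6, 4.8, 0.7]
grip_width: 0.0551
gripper_force: 2.0
```

Call:
step_arm([
  [0,0,0,0],
  [0,0,0,0],
  [0,0,0,0],
  [0,0,0,0],
  [0,0,0,0],
])

```text
clock: 6.6
ee_pos: [0.6224, -0.0623, 0.1731]
tool_rot: [0.001, 0.03, 1.0, -0.0]
force: [0.5, 1.4, 4.3]
grip_width: 0.0325
gripper_force: 20.0
```

Call:
step_arm([
  [0,0,0,0],
  [0,0,0,0],
  [0,0,0,0],
  [0,0,0,0],
  [0,0,0,0],
], gripper=0.8)

```text
clock: 7.1
ee_pos: [0.6217, -0.0622, 0.1722]
tool_rot: [-0.0, 0.03, 1.0, -0.0]
force: [-0.2, 0.5, -0.4]
grip_width: 0.0644
gripper_force: 0.0
```

Call:
step_arm([
  [0,0,-0.5,0],
  [0,0,-0.6,0],
  [0,0,-0.6,0],
  [0,0,-0.5,0],
  [0,0,0,0],
])

```text
clock: 7.6
ee_pos: [0.6234, -0.0617, 0.2419]
tool_rot: [0.003, 0.029, 1.0, -0.0]
force: [0.8, -0.0, 0.5]
grip_width: 0.0693
gripper_force: 0.0
```

Call:
step_arm([
  [0,0.8,0,0],
  [0,0.8,0,0],
  [0,0.8,0,0],
  [0,0.8,0,0],
  [0,0.8,0,0],
])

```text
clock: 8.1
ee_pos: [0.6286, 0.0587, 0.2379]
tool_rot: [-0.001, 0.03, 1.0, -0.0]
force: [-0.2, 0.5, -0.2]
grip_width: 0.0701
gripper_force: 0.0
```

Call:
step_arm([
  [0,0.13,0,0],
  [0,0,0,0],
])

```text
clock: 8.3
ee_pos: [0.6289, 0.0622, 0.2381]
tool_rot: [-0.0, 0.029, 1.0, -0.0]
force: [0.1, -0.3, -0.6]
grip_width: 0.07
gripper_force: 0.0
```

```bash
python3 - <<'E'
from h import *
o=env.get_obs(); print(o['ee_pos'],o['joint_pos'].round(2) if hasattr(o['joint_pos'],'round') else o['joint_pos'])
c=snap('wrist','w3.png')
a=c['img'][40:240,140:500];a=cv2.resize(a,None,fx=2.2,fy=2.2,interpolation=cv2.INTER_CUBIC); cv2.imwrite('pics/w3b.png',cv2.convertScaleAbs(a,alpha=1.4))
E
```

```text
[0.62892414 0.06222714 0.23810277] [ 0.44  0.38 -0.75  1.49  0.26  1.38  1.19]
```

View pics/w3b.png

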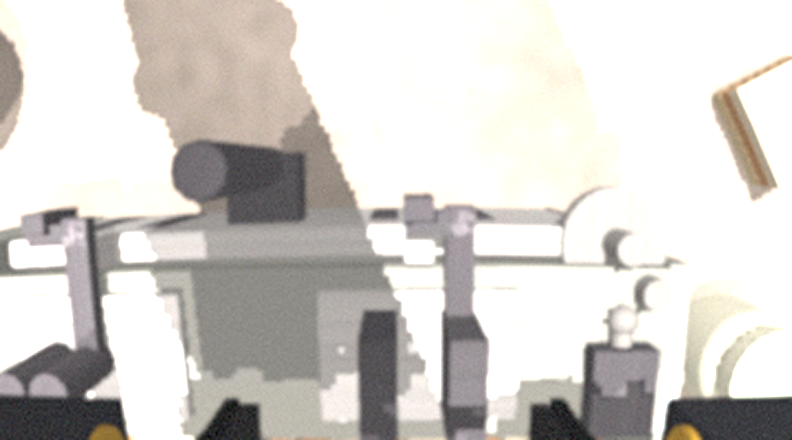

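Call:
step_arm([
  [0,0,0.6,0],
  [0,0,0.6,0],
  [0,0,0.5,0],
  [0,0,0.45,0],
  [0,0,0,0],
])

```text
clock: 8.85
ee_pos: [0.6281, 0.0605, 0.1716]
tool_rot: [-0.002, 0.03, 1.0, -0.0]
force: [0.1, 0.7, -0.0]
grip_width: 0.0693
gripper_force: 0.0
```

Call:
step_arm([
  [0,0,0,0],
  [0,0,0,0],
  [0,0,0,0],
  [0,0,0,0],
  [0,0,0,0],
], gripper=0)

```text
clock: 9.35
ee_pos: [0.63, 0.0637, 0.175]
tool_rot: [0.001, 0.029, 1.0, 0.001]
force: [2.0, 4.4, 1.2]
grip_width: 0.0373
gripper_force: 2.1
```

Call:
step_arm([
  [0,0,0,0],
  [0,0,0,0],
  [0,0,0,0],
  [0,0,0,0],
  [0,0,0,0],
])

```text
clock: 9.85
ee_pos: [0.63, 0.0634, 0.1751]
tool_rot: [0.001, 0.029, 1.0, 0.001]
force: [2.7, 5.1, 3.1]
grip_width: 0.0246
gripper_force: 20.0
```

Call:
step_arm([
  [0,0,0,0],
  [0,0,0,0],
  [0,0,0,0],
  [0,0,0,0],
  [0,0,0,0],
], gripper=0.6)

```text
clock: 10.35
ee_pos: [0.6289, 0.061, 0.1736]
tool_rot: [-0.001, 0.03, 1.0, -0.0]
force: [0.8, -0.4, -0.4]
grip_width: 0.0505
gripper_force: 0.0
```

Call:
step_arm([
  [0,0,-0.5,0],
  [0,0,-0.6,0],
  [0,0,-0.7,0],
  [0,0,-0.6,0],
  [0,0,0,0],
])

```text
clock: 10.85
ee_pos: [0.6308, 0.0624, 0.25]
tool_rot: [0.003, 0.029, 1.0, 0.0]
force: [0.7, 0.8, 0.3]
grip_width: 0.0522
gripper_force: 0.0
```

```bash
python3 - <<'E'
from h import *
c=load('w3.png')
P=lambda u,v:(140+u/2.2,40+v/2.2)
print(fray(c,*P(202,170),.19), fray(c,*P(605,227),.12))
E
```

```text
[0.55690702 0.01190955 0.19      ] [0.58640649 0.14487375 0.12      ]
```

Call:
step_arm([
  [0.6,-0.46,0,0],
  [0.6,-0.46,0,0],
  [0.6,-0.46,0,0],
  [0.53,-0.45,0,0],
  [0,0,0,0],
])

```text
clock: 11.35
ee_pos: [0.5545, 0.0087, 0.2456]
tool_rot: [-0.001, 0.031, 1.0, -0.001]
force: [0.5, -0.3, 0.3]
grip_width: 0.052
gripper_force: 0.0
```

Call:
step_arm([
  [0,0,0.6,0],
  [0,0,0.6,0],
  [0,0,0.6,0],
  [0,0,0.5,0],
  [0,0,0,0],
])

```text
clock: 11.85
ee_pos: [0.555, 0.0115, 0.1746]
tool_rot: [-0.002, 0.029, 1.0, 0.0]
force: [-0.3, 0.4, 0.1]
grip_width: 0.0519
gripper_force: 0.0
```

Call:
step_arm([
  [0,0,0,0],
  [0,0,0,0],
  [0,0,0,0],
  [0,0,0,0],
  [0,0,0,0],
], gripper=0, force=45)

```text
clock: 12.35
ee_pos: [0.5565, 0.0111, 0.1775]
tool_rot: [0.0, 0.03, 1.0, -0.0]
force: [0.2, -0.2, 0.2]
grip_width: 0.0201
gripper_force: 0.0
```

Call:
step_arm([
  [0,0,0,0],
  [0,0,0,0],
  [0,0,0,0],
  [0,0,0,0],
  [0,0,0,0],
])

```text
clock: 12.85
ee_pos: [0.5565, 0.0116, 0.1774]
tool_rot: [0.0, 0.029, 1.0, 0.0]
force: [-0.5, 2.7, 3.8]
grip_width: 0.0167
gripper_force: 45.1
```

Call:
step_arm([
  [0.162,0.036,0,0.5],
  [0.162,0.036,0,0.5],
  [0.162,0.036,0,0.5],
  [0.162,0.036,0,0.5],
  [0.162,0.036,0,0.5],
])

```text
clock: 13.35
ee_pos: [0.5336, 0.0197, 0.1774]
tool_rot: [0.001, 0.117, 0.993, 0.0]
force: [3.5, 1.3, 1.0]
grip_width: 0.0171
gripper_force: 45.1
```

Call:
step_arm([
  [0.162,0.036,0,0.5],
  [0.162,0.036,0,0.5],
  [0.162,0.036,0,0.5],
  [0.162,0.036,0,0.5],
  [0.162,0.036,0,0.5],
])

```text
clock: 13.85
ee_pos: [0.5143, 0.0306, 0.1775]
tool_rot: [0.004, 0.203, 0.979, -0.0]
force: [11.9, -2.0, -6.1]
grip_width: 0.017
gripper_force: 45.1
```

Call:
step_arm([
  [0.162,0.036,0,0.5],
  [0.162,0.036,0,0.5],
  [0.162,0.036,0,0.5],
  [0.162,0.036,0,0.5],
  [0.162,0.036,0,0.5],
])

```text
clock: 14.35
ee_pos: [0.4939, 0.0466, 0.1774]
tool_rot: [0.002, 0.288, 0.958, -0.0]
force: [4.7, -0.8, -1.3]
grip_width: 0.0168
gripper_force: 45.2
```

Call:
step_arm([
  [0.162,0.036,0,0.5],
  [0.162,0.036,0,0.5],
  [0.162,0.036,0,0.5],
  [0.162,0.036,0,0.5],
  [0.162,0.036,0,0.5],
])

```text
clock: 14.85
ee_pos: [0.477, 0.0658, 0.1774]
tool_rot: [0.001, 0.37, 0.929, -0.0]
force: [2.2, -1.5, 1.8]
grip_width: 0.017
gripper_force: 45.2
```

Call:
step_arm([
  [0.162,0.036,0,0.5],
  [0.162,0.036,0,0.5],
  [0.162,0.036,0,0.5],
  [0.162,0.036,0,0.5],
  [0.162,0.036,0,0.5],
])

```text
clock: 15.35
ee_pos: [0.464, 0.0876, 0.1773]
tool_rot: [0.001, 0.45, 0.893, -0.001]
force: [0.0, -0.3, 4.8]
grip_width: 0.0172
gripper_force: 45.2
```

```bash
python3 - <<'E'
from h import *
o=env.get_obs(); print(o['ee_pos'],o['joint_pos'],o['force'],o['wrist_torque'])
E
```

```text
[0.46401389 0.08760475 0.1773336 ] [ 0.5189128   0.02341646 -0.76340223  1.94583637  0.01952346  1.17859335
  0.38557916] [ 0.02069515 -0.28134958  4.849728  ] [-0.1892603  -0.20230875  0.15496177]
```

Call:
step_arm([
  [0.162,0.036,0,0.5],
  [0.162,0.036,0,0.5],
  [0.162,0.036,0,0.5],
  [0.162,0.036,0,0.5],
  [0.162,0.036,0,0.5],
])

```text
clock: 15.85
ee_pos: [0.4555, 0.1101, 0.1774]
tool_rot: [0.001, 0.526, 0.85, -0.001]
force: [-0.0, -2.6, 4.3]
grip_width: 0.0169
gripper_force: 45.2
```

Call:
step_arm([
  [0.162,0.036,0,0.5],
  [0.162,0.036,0,0.5],
  [0.162,0.036,0,0.5],
  [0.162,0.036,0,0.5],
  [0.162,0.036,0,0.5],
])

```text
clock: 16.35
ee_pos: [0.4507, 0.1345, 0.1773]
tool_rot: [0.001, 0.598, 0.801, -0.002]
force: [-2.6, -3.2, 5.5]
grip_width: 0.0171
gripper_force: 45.2
```

Call:
step_arm([
  [0.162,0.036,0,0.5],
  [0.162,0.036,0,0.5],
  [0.162,0.036,0,0.5],
  [0.162,0.036,0,0.5],
  [0.162,0.036,0,0.5],
])

```text
clock: 16.85
ee_pos: [0.4501, 0.1595, 0.1773]
tool_rot: [0.001, 0.666, 0.746, -0.002]
force: [-4.4, -3.2, 8.5]
grip_width: 0.0168
gripper_force: 45.2
```

Call:
step_arm([
  [0.162,0.036,0,0.5],
  [0.162,0.036,0,0.5],
  [0.162,0.036,0,0.5],
  [0.162,0.036,0,0.5],
  [0.162,0.036,0,0.5],
])

```text
clock: 17.35
ee_pos: [0.4541, 0.1844, 0.1774]
tool_rot: [0.0, 0.728, 0.685, -0.002]
force: [-5.1, -3.0, 9.8]
grip_width: 0.0171
gripper_force: 45.2
```

Call:
step_arm([
  [0,0,0,0],
  [0,0,0,0],
  [0,0,0,0],
])

```text
clock: 17.65
ee_pos: [0.4541, 0.1847, 0.1773]
tool_rot: [0.0, 0.728, 0.686, -0.002]
force: [-5.6, -1.7, 8.2]
grip_width: 0.0165
gripper_force: 45.2
```

```bash
python3 - <<'E'
from h import *
o=env.get_obs(); print(o['ee_pos'],o['joint_pos'],o['force'])
c=snap('top','top2.png'); a=c['img'][90:270,200:400]; cv2.imwrite('pics/top2c.png',cv2.convertScaleAbs(cv2.resize(a,None,fx=3.3,fy=3.3,interpolation=cv2.INTER_CUBIC),alpha=1.5))
c=snap('scene','sc2.png'); a=c['img'][100:280,230:470]; cv2.imwrite('pics/sc2c.png',cv2.convertScaleAbs(cv2.resize(a,None,fx=3.3,fy=3.3,interpolation=cv2.INTER_CUBIC),alpha=1.5))
E
```

```text
[0.45411683 0.1846926  0.17733667] [ 0.37871966  0.08582769 -0.84705251  1.90219977  0.07087348  1.18679628
 -0.55195651] [-5.56000728 -1.72288883  8.19322965]
```

View pics/top2c.png

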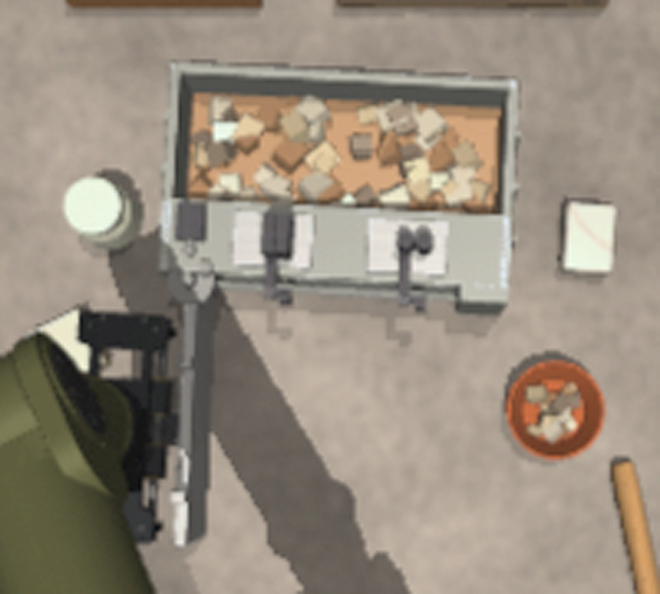

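View pics/sc2c.png

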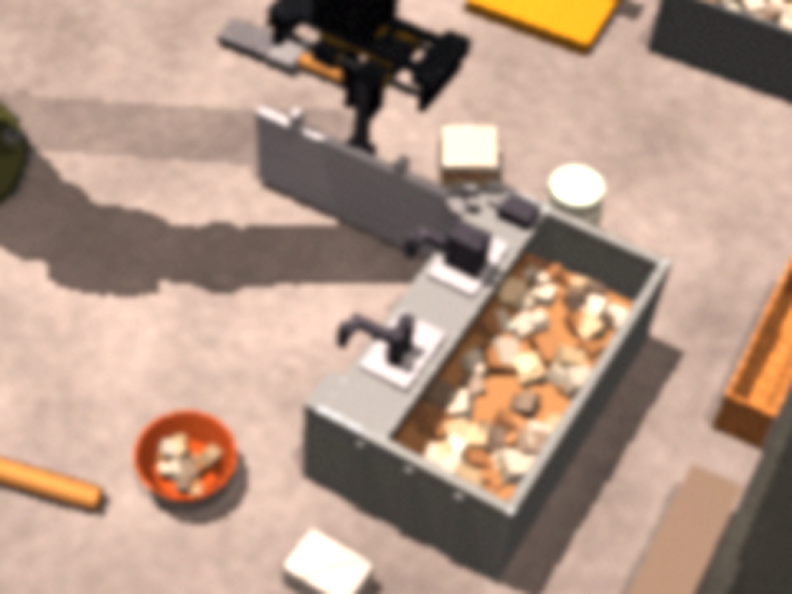

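```bash
python3 -c "
from plant import job; print(job.hand_in())"
```

```text
the job is handed in; nothing more can be done
None
```

I squeezed the round-post catch fully and then the flat-plate catch, swung the gate past its detent to about 1.56 rad, left the other objects untouched, and handed the job in at about 17.7 s with the gripper still holding the handle at 45 N; no verdict came back.

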